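# Wedge the shaft rest into its tapered dovetail way

## Task

Fit the steel shaft rest to the gearbox assembly stand: set its dovetail foot down on the bare end of the stand, narrow end leading, slide it in between the two converging cheeks until it binds, and press it firmly home so that it stays wedged tight on its own when you let go. Push like a thumb, do not ram it, and leave the other parts on the table where they are.

Things in the scene. Friction and masses are not known exactly. Their poses are not given: they have to be found in the camera images.
- rest: the shaft rest, plain steel, about 0.5 kg, upright on the table. Its dovetail foot is 60 long (x), 16 high, tapered in plan: at half height 50 wide at the tail (-x), 42 at the nose (+x); its sides lean in 20 degrees towards the top. A post stands on its middle. Origin: centre of the foot's underside; x points from tail to nose, the end that goes in first; z up.
- rest_post (a point): a point inside the post, on its axis, 42 above the underside: a good grip height. The post is 32 long (x), 24 thick (y), solid from 16 to 48 above the underside, with a fork of two equally thick prongs on top up to 60. Grip it across its 24 mm thickness.
- rest_back (a point): centre line of the post's back face (-x side), 28 above the underside: a good place to push with shut fingers, low, just above the cheeks (their tops are 18 above the foot's underside once it is in the way). Pushed here with the grip let go, the rest centres itself; while it is still gripped the hand can hold it off one cheek, and it may come loose on letting go.
- way: the gearbox assembly stand, fixed to the table: a dark steel plate 240 long (x), 110 wide, 12 thick. Two steel cheeks 18 high (tops 30 above the table) stand on it from x = -35 to +115 mm; from x = -120 to -35 it is bare. Between the cheeks is the way, undercut to match the foot. Origin: centre of the plate's underside; x is the direction of sliding in; z up.
- way_start (a point): point on the floor of the bare end (12 above the table), on the centre line, 77 behind the stand's centre: the rest set down with its origin here clears the cheeks by 12 mm. From here it slides in along the stand's x. The faces are oiled steel: sliding takes 1 to 2 N.
- way_mouth (a point): centre of the way's wide mouth, on its floor. The way is 55 wide here at half foot height, give or take 4 with the gib's setting, so the nose has at least 2.5 mm to spare on the -y side and 6 on the +y side; it narrows at the foot's own taper (7 mm per 100 mm on each side) to about 34 wide at the far end.
- way_seat (a point): point on the way's floor, 30 ahead of the stand's centre: the rest's origin binds around here. The -y cheek is an adjustable gib of unknown setting, so it binds up to 28 mm either side and must be felt: the force rises steeply, within about 1 mm. A steady push of 10 to 20 N along the way leaves it wedged (the taper holds itself); under 5 N is unsure, over 25 N is ramming.
- rail: the fixed cheek of the stand, on its +y side, 150 long, 18 high, steel; its frame is the stand's frame raised by 12 mm
- gear_large: bystander: large dark gear, 98 across, lying flat
- gear_small: bystander: small dark gear, 64 across, 34 high, lying flat
- bearing: bystander: steel bearing ring, 52 across, 15 high
- clamp_block: bystander: aluminium clamp block 60 x 34 x 26
- water: bystander: clear water bottle with a cap, 80 across, 260 high
- driver: bystander: screwdriver lying down
- spanner: bystander: spanner lying down
Things that resemble listed ones, but are neither listed nor needed, are in the scene too. What is shaped like the rest but green or yellow is not meant.

How it is judged:
By the outcome, as a careful person would: the job done as asked, in the order asked, and still so for the second after the job is handed in, with the robot touching nothing.
It also fails if it takes over 58 s, if anything falls off the work surface, if the arm or the gripper's body presses on something with over 40 N, if the wrist force passes 120 N, or if a joint passes its speed limit or range.

## Robot

A 6-joint arm with a two-finger parallel gripper is mounted at the origin on the work surface. World frame = base frame: x ahead of the robot, y to its left, z up, the work surface at z = 0. Lengths are in m, angles in rad, forces in N, time in s.
With the tool pointing down it reaches from about 0.425 to 0.95 m from the base axis. Payload 3.5 kg.
Tool frame: the origin (TCP) lies midway between the tips of the shut fingers; the grasp point (between the pads) lies 19 mm behind it; z points along the fingers, y is the line along which they close (so a half turn about z gives the same grasp; the last joint's range is limited). The gripper opens to 85 mm and grips with 20 to 120 N. Pads are 22 mm wide; open, the fingers measure 114 mm over their backs; the gripper's body (76 mm by 85 mm) begins 54 mm behind the grasp point. The pads swing forward as they close: fully open they stand 13 mm farther back than shut.
Start: joints at [-1.304, 0.286, 1.577, -0, 1.279, -0.15], TCP at [0.273, -0.617, 0.231] pointing down, gripper open.
Joint ranges: [-2.77, 2.77], [-0.9, 2.22], [0.21, 2.48], [-1.53, 4.67], [0.24, 2.81], [-2.84, 2.84]. Speed limits (rad/s): [2.79, 2.79, 3.14, 3.14, 3.14, 3.14].

## Interface

Orientations are given as a unit quaternion [x, y, z, w].
In Python, from plant import * gives the robot as it stands.
- The arm moves only by the tool move_arm, never from a script. Its argument "moves" is a list of rows, each a list of 3 entries, a list of its own where there are three numbers: the opening, from 0 (shut) to 1 (fully open), then the shift along the tool's x, y, z in m, then the turn, a rotation vector about the tool's x, y, z in rad. A call has exactly 10 rows; each row shifts and turns the commanded pose from where the row before left it, along the tool's axes as they then stand; what a row does not reach is not made up. A row lasts 1/12 s, in which the tool goes at most 41.7 mm and 7.16 degrees, less where a joint would pass 70% of its speed; a pose out of reach is approached as far as the arm can. A call is refused whole if a number of a shift passes 0.0417 or a number of a turn 0.125, either way. A call with a gripper value outside its range is refused whole. The fingers move at their own pace and stop on an object; "grip_force" is the grip in N (left out, the last holds). Time passes only in rows, so rows that do not move let the fingers close, or fill a call up. It gives the time, the measured TCP pose, the force, the opening and the grip force at its end, in the units of the state.
- get_state(): the state, without advancing time (a new reading comes with each control period).
- read_camera(name): name is "scene" or "top" or "wrist"; returns the picture (384x512x3 uint8, red, green, blue); there is no depth.
- camera_params(name): a dict with "fx", "fy", "cx", "cy" (pixels), "rvec" (rotation vector, rad) and "tvec" (3), from world to camera coordinates, as OpenCV has them; the wrist camera has in their place "tool_from_camera" (4x4, takes a point from camera to tool coordinates, whose origin is the TCP and whose axes are the flange's). Camera axes: x right, y down, z forward; pixel columns grow to the right and rows downward; lengths in m; the calibration is good to about 2 mm. A picture is of the moment at which its call begins: read the wrist's pose just before it. camera_params takes no time and is no camera call.
- sign_off(): hands the job in; it is judged then, once.
The state is a dict: "time": time; "qpos": joint angles; "dq": joint speeds; "joint_efforts": joint torques, N m; "eef_pos": TCP position; "tcp_rot": TCP orientation; "contact_force": force on the tool from outside, world axes, zero at the start; "wrist_torque": the same for the moment, N m; "opening": opening from 0.0 (shut) to 1.0 (fully open); "finger_force": force on a finger pad.
Only numpy, scipy, OpenCV 4.12 (cv2) and the standard library are available. Lean on these libraries where they do the work, as an engineer would, in place of code of your own. Each camera call takes 0.05 s, during which the arm holds its last target. There are 200 camera calls.

## Working session

There is one attempt and no reset: what is moved stays moved. The work goes in short steps, Python scripts to look and compute and a tool call to move; the robot and the scene stay as the last step left them, time stands still between calls to the robot, and variables do not carry over. Pictures are saved under pics/ and viewed, at most 10 in all, crops included, and the job is handed in when it is done.

Besides the shell and the picture viewer there is one more tool, called as name(argument=value, ...), one argument or row to a line, values as JSON. move_arm: Moves the arm, as the interface text tells. Its arguments: {"type":"object","properties":{"moves":{"type":"array"},"grip_force":{"type":"number"}},"required":["moves"]}

```bash
mkdir -p pics; ls
python3 - <<'E'
from plant import *
import cv2
for n in ["scene","top"]:
    im=read_camera(n); cv2.imwrite(f"pics/{n}0.png",im[:,:,::-1]); 
    p=camera_params(n); print(n,p)
print(camera_params("wrist"));print(get_state())
a=cv2.imread("pics/scene0.png");b=cv2.imread("pics/top0.png")
cv2.imwrite("pics/t0big.png",cv2.resize(b,(800,600),interpolation=cv2.INTER_CUBIC))
E
```

```text
pics
scene {'fx': 438.7365183552542, 'fy': 438.7365183552542, 'cx': 253.7835573696141, 'cy': 188.3193854729196, 'rvec': array([ 1.86849333,  1.77854573, -0.61436797]), 'tvec': array([-0.00384551, -0.43951944,  1.46470398])}
top {'fx': 487.2252646689581, 'fy': 487.2252646689581, 'cx': 254.52435930358368, 'cy': 196.22056520012117, 'rvec': array([ 2.11046025, -2.14872878,  0.17649241]), 'tvec': array([0.00439573, 0.60624265, 1.25690972])}
{'fx': 282.22893619313834, 'fy': 282.22893619313834, 'cx': 258.64119710749696, 'cy': 191.63892437356407, 'tool_from_camera': array([[-7.34412432e-04, -9.47050146e-01, -3.21084850e-01,
         8.17015849e-02],
       [ 9.99999594e-01, -8.63032409e-04,  2.58258321e-04,
        -2.78302035e-04],
       [-5.21690213e-04, -3.21084531e-01,  9.47050396e-01,
        -1.43043290e-01],
       [ 0.00000000e+00,  0.00000000e+00,  0.00000000e+00,
         1.00000000e+00]])}
{'time': 0.1, 'qpos': array([-1.30401781e+00,  2.87108016e-01,  1.57803766e+00, -1.91563371e-05,
        1.27862626e+00, -1.50003458e-01]), 'dq': array([-0.00054499, -0.00172154, -0.00379483,  0.00023979, -0.00020397,
       -0.00202834]), 'joint_efforts': array([ 1.46173712e-03, -4.07293332e+01, -2.93698150e+01, -1.16504184e-04,
        3.37529003e-03,  3.86072614e-06]), 'eef_pos': array([ 0.27311328, -0.61661961,  0.23006106]), 'tcp_rot': array([ 9.78363910e-01,  2.06888551e-01, -7.27387939e-05, -1.08724695e-03]), 'contact_force': array([ 0.27775381, -1.2807548 ,  0.26040478]), 'wrist_torque': array([ 0.01984416,  0.02133313, -0.01088271]), 'finger_force': 0.0, 'opening': 0.9988069275816636}
```

View pics/t0big.png

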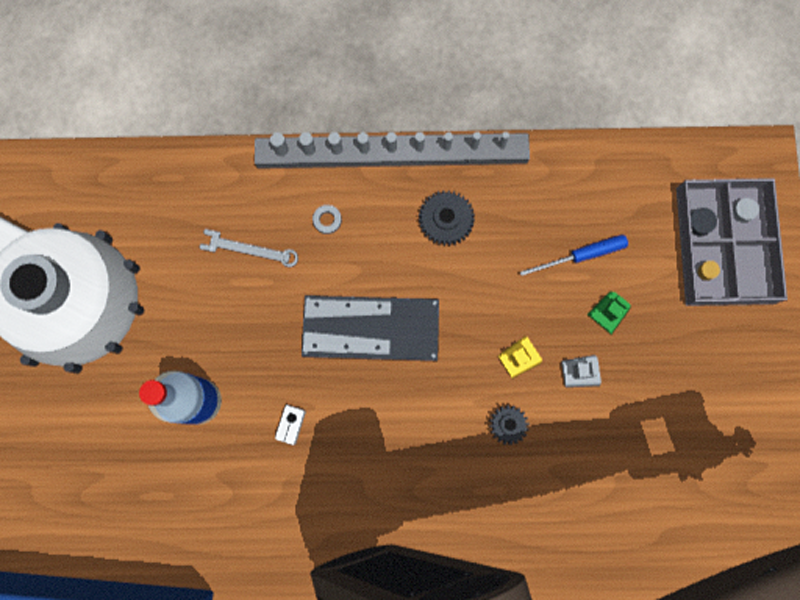

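View pics/scene0.png

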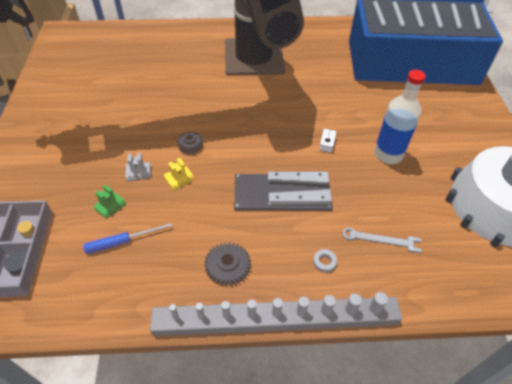

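The top view (800x600) shows the stand at about (370,328), with its bare end to the right at x 390–438. The steel rest is at about (581,371), with yellow and green decoys beside it. Next: a closer crop and the stand/rest contours.

```bash
cat > h.py <<'E'
from plant import *
import numpy as np, cv2
from scipy.spatial.transform import Rotation as R
def ray(name,uv,st=None):
    p=camera_params(name); uv=np.atleast_2d(uv).astype(float)
    d=np.c_[(uv[:,0]-p['cx'])/p['fx'],(uv[:,1]-p['cy'])/p['fy'],np.ones(len(uv))]
    if name=='wrist':
        T=p['tool_from_camera']; Rw=R.from_quat(st['tcp_rot']).as_matrix()
        return st['eef_pos']+Rw@T[:3,3], d@(Rw@T[:3,:3]).T
    M=cv2.Rodrigues(p['rvec'])[0]; return -M.T@p['tvec'], d@M
def onz(name,uv,z,st=None):
    c,d=ray(name,uv,st); return c+d*((z-c[2])/d[:,2])[:,None]
E
python3 - <<'E'
from h import *
im=cv2.imread('pics/top0.png'); s=.64
c=im[215:260,345:405]; d=im[180:240,185:290]
print(c.shape,d.shape)
cv2.imwrite('pics/crop1.png',np.hstack([cv2.resize(c,(480,360),interpolation=cv2.INTER_CUBIC),cv2.resize(d,(315*2//2,360),interpolation=cv2.INTER_CUBIC)]))
hsv=cv2.cvtColor(im,cv2.COLOR_BGR2HSV)
m=((hsv[...,1]<75)*255).astype(np.uint8)
n,l,st,ce=cv2.connectedComponentsWithStats(m)
for (px,py),z in [((237,210),.012),((371,243),.0)]:
    k=[i for i in range(1,n) if st[i,4]>100 and abs(ce[i]-[px,py]).max()<15]
    for i in k:
        pts=np.argwhere(l==i)[:,::-1].astype(np.float32)
        r=cv2.minAreaRect(pts); b=cv2.boxPoints(r)
        print(st[i],ce[i],r); print(onz('top',b,z).round(4).tolist(), onz('top',[r[0]],z).round(4))
E
```

```text
(45, 60, 3) (60, 105, 3)
[ 193  189   88   42 3396] [236.84982332 209.53327444] ((236.64306640625, 209.35122680664062), (86.93869018554688, 39.48476791381836), 1.5911402702331543)
[[0.5282, 0.1648, 0.012], [0.6383, 0.1622, 0.012], [0.627, -0.079, 0.012], [0.5173, -0.0731, 0.012]] [[0.5773 0.0436 0.012 ]]
[359 227  26  21 434] [371.84331797 237.64976959] ((371.6756896972656, 238.0540313720703), (19.399080276489258, 23.344655990600586), 80.53767395019531)
[[0.5142, -0.2914, 0.0], [0.5237, -0.3554, 0.0], [0.4709, -0.3609, 0.0], [0.4616, -0.2973, 0.0]] [[ 0.4925 -0.3263  0.    ]]
```

View pics/crop1.png

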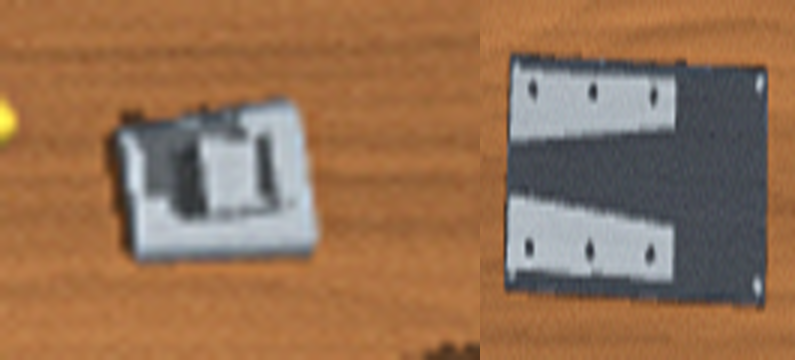

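The crop shows the rest's wide tail on the right and its narrow nose on the left (+y world), so its yaw is about 97°. The stand's yaw is about 87° and its bare end is on the right (-y). Moving to hover over the rest.

move_arm(
  moves=[
    [1, [0, 0, 0], [0, 0, -0.125]],
    [1, [0, 0, 0], [0, 0, -0.125]],
    [1, [0, 0, 0], [0, 0, -0.125]],
    [1, [0, 0, 0], [0, 0, -0.125]],
    [1, [0, 0, 0], [0, 0, -0.125]],
    [1, [0, 0, 0], [0, 0, -0.125]],
    [1, [0, 0, 0], [0, 0, -0.125]],
    [1, [0, 0, 0], [0, 0, -0.125]],
    [1, [0, 0, 0], [0, 0, -0.125]],
    [1, [0, 0, 0], [0, 0, -0.125]],
  ],
)

```text
time: 0.93
eef_pos: [0.2732, -0.6168, 0.2305]
tcp_rot: [0.67, 0.742, 0.0, -0.001]
contact_force: [-0.1, -0.2, 0.5]
opening: 1.003
finger_force: 0.0
```

move_arm(
  moves=[
    [1, [0.027, 0.025, 0.003], [0, 0, 0]],
    [1, [0.027, 0.025, 0.003], [0, 0, 0]],
    [1, [0.027, 0.025, 0.003], [0, 0, 0]],
    [1, [0.027, 0.025, 0.003], [0, 0, 0]],
    [1, [0.027, 0.025, 0.003], [0, 0, 0]],
    [1, [0.027, 0.025, 0.003], [0, 0, 0]],
    [1, [0.027, 0.025, 0.003], [0, 0, 0]],
    [1, [0.027, 0.025, 0.003], [0, 0, 0]],
    [1, [0.027, 0.025, 0.003], [0, 0, 0]],
    [1, [0.027, 0.025, 0.003], [0, 0, 0]],
  ],
)

```text
time: 1.77
eef_pos: [0.4968, -0.3226, 0.2007]
tcp_rot: [0.672, 0.74, 0.0, -0.0]
contact_force: [-0.4, -0.8, 0.1]
opening: 1.002
finger_force: 0.0
```

Run:
```python
from h import *
st=get_state(); im=read_camera('wrist')[:,:,::-1]; cv2.imwrite('pics/w1.png',im)
import pickle; pickle.dump(st,open('w1.pkl','wb'))
print(st['eef_pos'],R.from_quat(st['tcp_rot']).as_matrix()[:,0],st['time'])
```

```text
[ 0.49680381 -0.32263265  0.20070016] [-9.57332627e-02  9.95406832e-01  6.17081320e-04] 1.7667
```

View pics/w1.png

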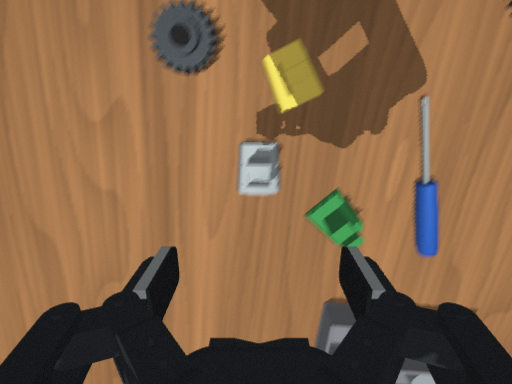

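The wrist view shows the rest at (260,168) with nose up, the green decoy at (337,217) and the yellow one at (293,75). Measuring the rest's outline.

Run:
```python
from h import *
import pickle; st=pickle.load(open('w1.pkl','rb')); im=cv2.imread('pics/w1.png')
hsv=cv2.cvtColor(im,cv2.COLOR_BGR2HSV)
m=((hsv[...,1]<70)&(hsv[...,2]>60)).astype(np.uint8)
n,l,s,ce=cv2.connectedComponentsWithStats(m); i=l[185,260] or l[185,250]; print(s[i],ce[i])
A=[];
for r in range(s[i,1],s[i,1]+s[i,3]):
    c=np.where(l[r]==i)[0]; 
    if r%4==0: print(r,c.min(),c.max())
    A.append([(c.min()-.5+c.max()+.5)/2,r])
A=np.array(A); P=onz('wrist',A,0.006,st)
Rw=R.from_quat(st['tcp_rot']).as_matrix(); L=(P-st['eef_pos'])@Rw
print('tool coords of mid-line ends',L[2],L[-3]); k=np.polyfit(L[4:-4,0],L[4:-4,1],1); print('slope',k)
t=[[260,s[i,1]-.5],[260,s[i,1]+s[i,3]-.5]]; print((onz('wrist',t,0.0,st)-st['eef_pos'])@Rw)
cv2.imwrite('pics/w1c.png',cv2.resize(im[130:210,220:310],(720,640)[:2] and (675,600),interpolation=cv2.INTER_CUBIC))
```

```text
[ 237  142   43   54 2172] [258.42403315 168.56445672]
144 240 277
148 239 278
152 239 278
156 239 278
160 239 278
164 239 278
168 238 279
172 238 279
176 238 279
180 238 279
184 238 279
188 237 279
192 239 277
tool coords of mid-line ends [ 0.02811829 -0.00121592  0.19471825] [-0.03381541 -0.00253699  0.19468076]
slope [ 0.00599332 -0.00128452]
[[ 0.03017927  0.00060034  0.20071853]
 [-0.03929898  0.00065655  0.20067562]]
```

View pics/w1c.png

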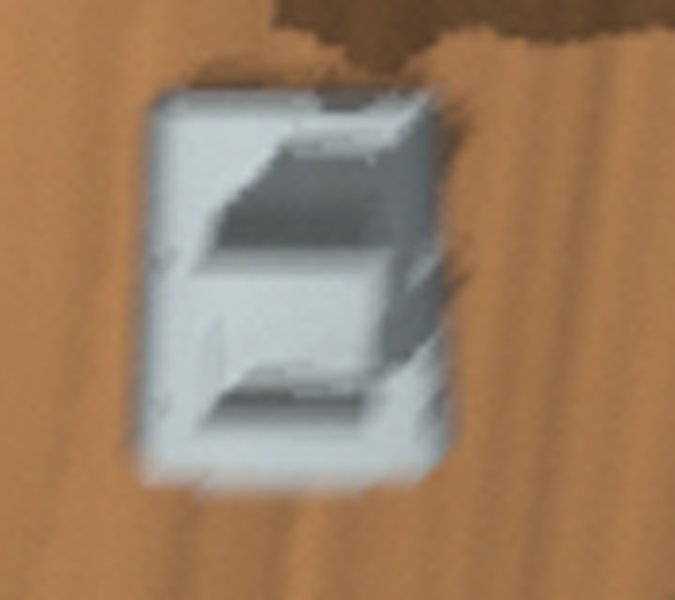

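The nose is at the tool's +x end, aligned within about 1°. The offset is about (-2, -1) mm. Descending and gripping.

move_arm(
  moves=[
    [0.7, [-0.002, -0.001, 0.018], [0, 0, 0]],
    [0.7, [0, 0, 0.02], [0, 0, 0]],
    [0.7, [0, 0, 0.02], [0, 0, 0]],
    [0.7, [0, 0, 0.02], [0, 0, 0]],
    [0.7, [0, 0, 0.02], [0, 0, 0]],
    [0.7, [0, 0, 0.02], [0, 0, 0]],
    [0.7, [0, 0, 0.02], [0, 0, 0]],
    [0.7, [0, 0, 0.02], [0, 0, 0]],
    [0.7, [0, 0, 0.015], [0, 0, 0]],
    [0.7, [0, 0, 0.005], [0, 0, 0]],
  ],
)

```text
time: 2.65
eef_pos: [0.4934, -0.325, 0.0198]
tcp_rot: [0.672, 0.74, 0.0, -0.003]
contact_force: [-1.0, -0.1, -0.4]
opening: 0.699
finger_force: 0.0
```

move_arm(
  moves=[
    [0, [0, 0, 0], [0, 0, 0]],
    [0, [0, 0, 0], [0, 0, 0]],
    [0, [0, 0, 0], [0, 0, 0]],
    [0, [0, 0, 0], [0, 0, 0]],
    [0, [0, 0, 0], [0, 0, 0]],
    [0, [0, 0, 0], [0, 0, 0]],
    [0, [0, 0, 0], [0, 0, 0]],
    [0, [0, 0, 0], [0, 0, 0]],
    [0, [0, 0, 0], [0, 0, 0]],
    [0, [0, 0, 0], [0, 0, 0]],
  ],
  grip_force=60,
)

```text
time: 3.48
eef_pos: [0.4962, -0.3274, 0.0248]
tcp_rot: [0.672, 0.74, -0.0, 0.001]
contact_force: [-1.0, -0.7, 5.5]
opening: 0.27
finger_force: 60.7
```

move_arm(
  moves=[
    [0, [0, 0, -0.005], [0, 0, 0]],
    [0, [0, 0, -0.015], [0, 0, 0]],
    [0, [0, 0, -0.025], [0, 0, 0]],
    [0, [0, 0, -0.025], [0, 0, 0]],
    [0, [0, 0, -0.025], [0, 0, 0]],
    [0, [0.01, 0.01, -0.025], [0, 0, 0]],
    [0, [0.02, 0.01, -0.01], [0, 0, 0]],
    [0, [0.02, 0.01, 0], [0, 0, 0]],
    [0, [0.02, 0.01, 0], [0, 0, 0]],
    [0, [0.02, 0.01, 0], [0, 0, 0]],
  ],
)

```text
time: 4.32
eef_pos: [0.5352, -0.23, 0.1509]
tcp_rot: [0.672, 0.74, -0.0, -0.002]
contact_force: [0.6, 0.3, -7.3]
opening: 0.274
finger_force: 60.0
```

move_arm(
  moves=[
    [0, [0.02, 0.007, 0], [0, 0, 0]],
    [0, [0.02, 0.007, 0], [0, 0, 0]],
    [0, [0.02, 0.007, 0], [0, 0, 0]],
    [0, [0.02, 0.007, 0], [0, 0, 0]],
    [0, [0.02, 0.007, 0], [0, 0, 0]],
    [0, [0.02, 0.007, 0], [0, 0, 0]],
    [0, [0.01, 0.004, 0], [0, 0, 0.07]],
    [0, [0, 0, 0], [0, 0, 0.06]],
    [0, [0, 0, 0], [0, 0, 0]],
    [0, [0, 0, 0], [0, 0, 0]],
  ],
)

```text
time: 5.15
eef_pos: [0.5684, -0.0976, 0.1512]
tcp_rot: [0.718, 0.696, -0.001, -0.002]
contact_force: [-0.5, 0.5, -5.5]
opening: 0.271
finger_force: 59.9
```

Run:
```python
from h import *
st=get_state(); im=read_camera('wrist')[:,:,::-1]; cv2.imwrite('pics/w2.png',im)
import pickle; pickle.dump(st,open('w2.pkl','wb'))
print(st['eef_pos'],st['tcp_rot'],R.from_quat(st['tcp_rot']).as_matrix()[:,0],st['time'],st['opening'],st['contact_force'],st['wrist_torque'])
```

```text
[ 0.5684038  -0.09761178  0.15116686] [ 0.71830172  0.69572847 -0.00098014 -0.00189027] [0.03192187 0.99948962 0.00122215] 5.15 0.27134743421768087 [-0.50637347  0.52007776 -5.54622715] [-0.00960038 -0.04355115 -0.03077227]
```

View pics/w2.png

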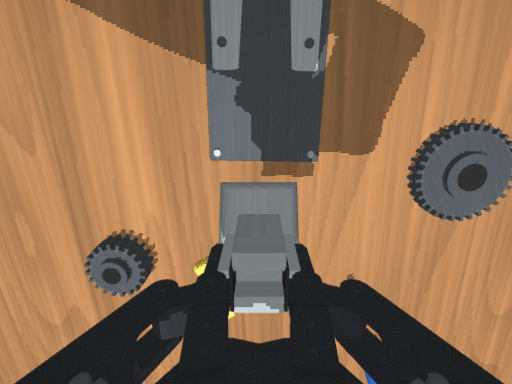

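The view shows the stand's bare end ahead (end edge at row 160, cheek ends at row 69), with the rest held straight and its nose edge at row 182. Measuring the plate edges in tool coordinates.

Run:
```python
from h import *
import pickle; st=pickle.load(open('w2.pkl','rb')); im=cv2.imread('pics/w2.png')
hsv=cv2.cvtColor(im,cv2.COLOR_BGR2HSV); m=hsv[...,1]<80
Rw=R.from_quat(st['tcp_rot']).as_matrix(); tool=lambda uv,z:(onz('wrist',uv,z,st)-st['eef_pos'])@Rw
E={'l':[], 'r':[]}
for r in range(6,150):
    row=m[r]; c=265
    gray=np.where(row[180:350])[0]+180
    E['l'].append([gray.min()-.5,r]); E['r'].append([gray.max()+.5,r])
for k in E:
    p=tool(np.array(E[k]),.012); f=np.polyfit(p[:,0],p[:,1],1)
    g=abs(np.polyval(f,p[:,0])-p[:,1])<.0015; f=np.polyfit(p[g,0],p[g,1],1); print(k,f,g.sum(),np.std(p[g,1]-np.polyval(f,p[g,0])))
ends=[np.where(m[120:172,c])[0].max()+120.5 for c in range(220,255,5)]; print(ends, tool([[235,np.median(ends)]],.012))
print('corner screws',tool([[217,153],[312,154]],.012),'cheek holes',tool([[222,41],[309.5,43]],.030),'cheek ends',tool([[226,70],[306,70.5]],.030))
print('nose',tool([[259,182]],st['eef_pos'][2]-.022),'nose sides',tool([[221,190],[298,190]],st['eef_pos'][2]-.016))
for r in (186,200,215): 
  print(r,im[r,210:310:1,1][[8,9,10,11,12,13,84,85,86,87,88,89,90]])
```

```text
l [ 0.01588349 -0.05127269] 144 0.000278532760773503
r [0.01496791 0.05829592] 144 0.00027643760054176354
[np.float64(159.5), np.float64(159.5), np.float64(159.5), np.float64(160.5), np.float64(160.5), np.float64(160.5), np.float64(160.5)] [[ 0.02015392 -0.02507417  0.13929505]]
corner screws [[ 0.02785668 -0.04304544  0.13937777]
 [ 0.02684892  0.05286857  0.13898527]] cheek holes [[ 0.12601647 -0.03162026  0.12145097]
 [ 0.12440957  0.04173231  0.12114977]] cheek ends [[ 0.10362447 -0.0291126   0.12141337]
 [ 0.10315194  0.03992451  0.12113116]]
nose [[ 0.03264114 -0.00073685  0.0220431 ]] nose sides [[ 0.02947457 -0.02333028  0.01613134]
 [ 0.0295076   0.02240892  0.01594479]]
186 [137 136 111 100 103 104 106 100  92 133 146 150 153]
200 [141 135 100  99 105 110 108 105  96 119 143 150 153]
215 [139 118 100 102 109 111 110 104  99  93 142 149 152]
```

move_arm(
  moves=[
    [0, [0.01, 0.001, 0], [0, 0, 0.015]],
    [0, [0.015, 0.001, 0], [0, 0, 0]],
    [0, [0.015, 0.001, 0.01], [0, 0, 0]],
    [0, [0.01, 0.001, 0.015], [0, 0, 0]],
    [0, [0.009, 0, 0.02], [0, 0, 0]],
    [0, [0, 0, 0.02], [0, 0, 0]],
    [0, [0, 0, 0.02], [0, 0, 0]],
    [0, [0, 0, 0.015], [0, 0, 0]],
    [0, [0, 0, 0.005], [0, 0, 0]],
    [0, [0, 0, 0], [0, 0, 0]],
  ],
)

```text
time: 6.03
eef_pos: [0.5748, -0.0396, 0.046]
tcp_rot: [0.724, 0.69, -0.001, -0.002]
contact_force: [0.7, -0.1, -5.9]
opening: 0.27
finger_force: 59.7
```

Run:
```python
from h import *
st=get_state(); im=read_camera('wrist')[:,:,::-1]; cv2.imwrite('pics/w3.png',im)
import pickle; pickle.dump(st,open('w3.pkl','wb'))
print(st['eef_pos'],st['tcp_rot'],R.from_quat(st['tcp_rot']).as_matrix()[:,0],st['time'],st['contact_force'])
```

```text
[ 0.57477846 -0.03962664  0.04602784] [ 0.72425951  0.68952287 -0.00134757 -0.00213542] [4.91127996e-02 9.98792745e-01 9.92867508e-04] 6.0333 [ 0.66872374 -0.10000063 -5.94232919]
```

View pics/w3.png

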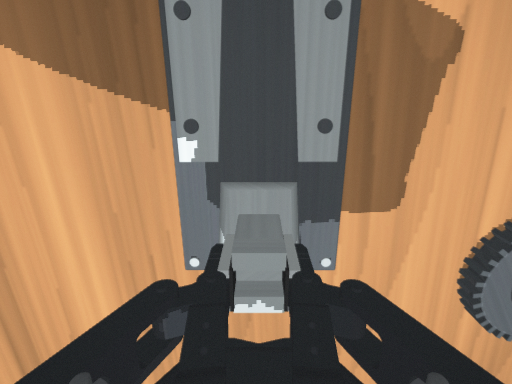

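The rest hangs centred over the bare end: the nose spans cols 221–298 and the mouth 219–297, ahead of it. Lowering.

move_arm(
  moves=[
    [0, [0, 0, 0.003], [0, 0, 0]],
    [0, [0, 0, 0.002], [0, 0, 0]],
    [0, [0, 0, 0.002], [0, 0, 0]],
    [0, [0, 0, 0.001], [0, 0, 0]],
    [0, [0, 0, 0.001], [0, 0, 0]],
    [0, [0, 0, 0.0005], [0, 0, 0]],
    [0, [0, 0, 0], [0, 0, 0]],
    [0, [0, 0, 0], [0, 0, 0]],
    [0, [0, 0, 0], [0, 0, 0]],
    [0, [0, 0, 0], [0, 0, 0]],
  ],
)

```text
time: 6.92
eef_pos: [0.5767, -0.0396, 0.0389]
tcp_rot: [0.724, 0.69, 0.0, 0.0]
contact_force: [-0.1, 0.2, -6.4]
opening: 0.27
finger_force: 59.8
```

move_arm(
  moves=[
    [0, [0, 0, 0.0005], [0, 0, 0]],
    [0, [0, 0, 0.0005], [0, 0, 0]],
    [0, [0, 0, 0.0005], [0, 0, 0]],
    [0, [0, 0, 0.0005], [0, 0, 0]],
    [0, [0, 0, 0], [0, 0, 0]],
    [0, [0, 0, 0], [0, 0, 0]],
    [0, [0, 0, 0], [0, 0, 0]],
    [0, [0, 0, 0], [0, 0, 0]],
    [0, [0, 0, 0], [0, 0, 0]],
    [0, [0, 0, 0], [0, 0, 0]],
  ],
)

```text
time: 7.75
eef_pos: [0.5767, -0.0396, 0.0369]
tcp_rot: [0.724, 0.69, 0.0, 0.0]
contact_force: [-0.3, -0.3, -5.7]
opening: 0.269
finger_force: 60.1
```

move_arm(
  moves=[
    [0, [0, 0, 0.0005], [0, 0, 0]],
    [0, [0, 0, 0.0005], [0, 0, 0]],
    [0, [0, 0, 0.0005], [0, 0, 0]],
    [0, [0, 0, 0.0], [0, 0, 0]],
    [0, [0, 0, 0], [0, 0, 0]],
    [0, [0, 0, 0], [0, 0, 0]],
    [0, [0, 0, 0], [0, 0, 0]],
    [0, [0, 0, 0], [0, 0, 0]],
    [0, [0, 0, 0], [0, 0, 0]],
    [0, [0, 0, 0], [0, 0, 0]],
  ],
)

```text
time: 8.58
eef_pos: [0.5777, -0.0398, 0.0368]
tcp_rot: [0.724, 0.69, 0.001, 0.001]
contact_force: [-1.4, 0.2, 5.3]
opening: 0.27
finger_force: 61.3
```

move_arm(
  moves=[
    [0.27, [0, 0, -0.001], [0, 0, 0]],
    [0.6, [0, 0, 0], [0, 0, 0]],
    [0.6, [0, 0, 0], [0, 0, 0]],
    [0.6, [0, 0, 0], [0, 0, 0]],
    [0.6, [0, 0, 0], [0, 0, 0]],
    [0.6, [0, 0, -0.01], [0, 0, 0]],
    [0.6, [0, 0, -0.015], [0, 0, 0]],
    [0.6, [0, 0, -0.015], [0, 0, 0]],
    [0.6, [0, 0, -0.015], [0, 0, 0]],
    [0.6, [0, 0, -0.005], [0, 0, 0]],
  ],
)

```text
time: 9.42
eef_pos: [0.5784, -0.04, 0.0997]
tcp_rot: [0.724, 0.69, 0.001, 0.002]
contact_force: [0.5, 0.5, 0.6]
opening: 0.603
finger_force: 0.0
```

move_arm(
  moves=[
    [0.6, [-0.01, 0, -0.005], [0, 0, 0]],
    [0.6, [-0.015, 0, 0], [0, 0, 0]],
    [0.3, [-0.015, 0, 0], [0, 0, 0]],
    [0, [-0.008, 0, 0], [0, 0, 0]],
    [0, [0, 0, 0], [0, 0, 0]],
    [0, [0, 0, 0], [0, 0, 0]],
    [0, [0, 0, 0], [0, 0, 0]],
    [0, [0, 0, 0], [0, 0, 0]],
    [0, [0, 0, 0], [0, 0, 0]],
    [0, [0, 0, 0], [0, 0, 0]],
  ],
)

```text
time: 10.25
eef_pos: [0.5743, -0.087, 0.1013]
tcp_rot: [0.724, 0.69, -0.0, -0.0]
contact_force: [0.2, 0.4, -0.7]
opening: 0.002
finger_force: 0.0
```

Run:
```python
from h import *
st=get_state(); im=read_camera('wrist')[:,:,::-1]; cv2.imwrite('pics/w4.png',im)
import pickle; pickle.dump(st,open('w4.pkl','wb'))
print(st['eef_pos'],R.from_quat(st['tcp_rot']).as_matrix()[:,0],st['time'],st['contact_force'],st['opening'])
```

```text
[ 0.57430302 -0.08700282  0.10125421] [4.81771408e-02 9.98838803e-01 9.61706721e-05] 10.25 [ 0.1978543   0.39468273 -0.74711923] 0.00235103479953616
```

View pics/w4.png

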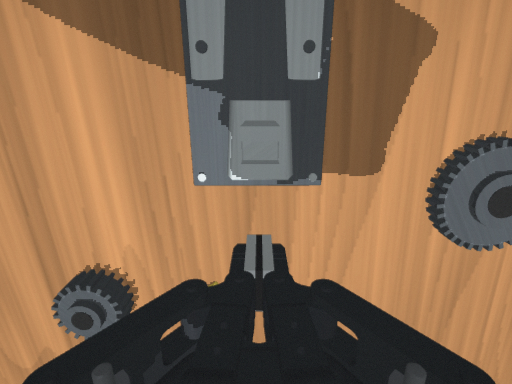

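The rest sits at cols 230–292, and the plate's end screws (202 and 312) suggest it is about 2 mm off-centre toward the gib. Measuring that.

Run:
```python
from h import *
import pickle; st=pickle.load(open('w4.pkl','rb')); im=cv2.imread('pics/w4.png')
g=cv2.cvtColor(im,cv2.COLOR_BGR2GRAY).astype(float); hsv=cv2.cvtColor(im,cv2.COLOR_BGR2HSV); m=hsv[...,1]<80
Rw=R.from_quat(st['tcp_rot']).as_matrix(); tool=lambda uv,z:(onz('wrist',uv,z,st)-st['eef_pos'])@Rw
def fit(name,P,z):
    p=tool(np.array(P),z); f=np.polyfit(p[:,0],p[:,1],1)
    for _ in range(3):
        e=abs(np.polyval(f,p[:,0])-p[:,1]); q=e<=max(.0008,np.median(e)*1.5); f=np.polyfit(p[q,0],p[q,1],1)
    print(name,f.round(4),q.sum(),len(q),'at x',p[:,0].min().round(4),p[:,0].max().round(4)); return f
rows=range(6,180)
l=fit('pl',[[np.where(m[r,150:350])[0].min()+149.5,r] for r in rows],.012)
r_=fit('pr',[[np.where(m[r,150:350])[0].max()+150.5,r] for r in rows],.012)
gx=abs(cv2.Sobel(cv2.GaussianBlur(g,(0,0),.8),cv2.CV_64F,1,0))
pk=lambda r,a,b:[a+gx[r,a:b].argmax(),r]
fit('rest l',[pk(r,226,238) for r in range(108,176)],.014)
fit('rest r',[pk(r,286,298) for r in range(108,176)],.014)
fit('post l',[pk(r,236,250) for r in range(140,160)],.072)
fit('post r',[pk(r,270,286) for r in range(140,160)],.072)
fit('cheek l',[pk(r,216,232) for r in range(5,74)],.030)
fit('cheek r',[pk(r,280,296) for r in range(5,74)],.030)
x=tool([[260,100],[260,180]],.014)[:,0]; print('rest nose/tail x',x, 'plate mid at',[(np.polyval(l,v)+np.polyval(r_,v))/2 for v in x])
```

```text
pl [-0.0006 -0.0571] 174 174 at x 0.0151 0.143
pr [-0.001   0.0523] 174 174 at x 0.015 0.1429
rest l [ 0.047  -0.0275] 64 68 at x 0.0191 0.0735
rest r [-0.0742  0.0288] 67 68 at x 0.0191 0.0734
post l [-0.0656 -0.0087] 14 20 at x 0.0453 0.0571
post r [-0.0047  0.0118] 18 20 at x 0.0453 0.0571
cheek l [ 0.0669 -0.0326] 69 69 at x 0.0977 0.1388
cheek r [-0.0703  0.0261] 69 69 at x 0.0976 0.1388
rest nose/tail x [0.07939843 0.01473382] plate mid at [np.float64(-0.002489152757773186), np.float64(-0.002437837107521372)]
```

Rest is about 2–3 mm toward the gib, with roughly 1.9 mm clearance. I'll push with a slight drift away from the gib. First, lower the shut fingers behind the post and push gently.

move_arm(
  moves=[
    [0, [0, 0, 0.01], [0, 0, 0]],
    [0, [0, 0, 0.015], [0, 0, 0]],
    [0, [0, 0, 0.015], [0, 0, 0]],
    [0, [0, 0, 0.015], [0, 0, 0]],
    [0, [0, 0, 0.008], [0, 0, 0]],
    [0, [0, 0, 0.004], [0, 0, 0]],
    [0, [0, 0, 0], [0, 0, 0]],
    [0, [0, 0, 0], [0, 0, 0]],
    [0, [0, 0, 0], [0, 0, 0]],
    [0, [0, 0, 0], [0, 0, 0]],
  ],
)

```text
time: 11.13
eef_pos: [0.5751, -0.0878, 0.0354]
tcp_rot: [0.724, 0.69, 0.0, 0.001]
contact_force: [-0.4, -0.1, 0.2]
opening: 0.002
finger_force: 0.0
```

move_arm(
  moves=[
    [0, [0.004, 0, 0], [0, 0, 0]],
    [0, [0.004, 0, 0], [0, 0, 0]],
    [0, [0.004, 0, 0], [0, 0, 0]],
    [0, [0.004, 0, 0], [0, 0, 0]],
    [0, [0.002, 0, 0], [0, 0, 0]],
    [0, [0.002, 0, 0], [0, 0, 0]],
    [0, [0.002, -0.0002, 0], [0, 0, 0]],
    [0, [0.002, -0.0003, 0], [0, 0, 0]],
    [0, [0.002, -0.0003, 0], [0, 0, 0]],
    [0, [0.002, -0.0003, 0], [0, 0, 0]],
  ],
)

```text
time: 11.97
eef_pos: [0.5746, -0.0597, 0.0343]
tcp_rot: [0.724, 0.69, -0.0, 0.0]
contact_force: [0.6, -0.4, -0.3]
opening: 0.002
finger_force: 0.7
```

move_arm(
  moves=[
    [0, [0.002, -0.0003, 0], [0, 0, 0]],
    [0, [0.002, -0.0003, 0], [0, 0, 0]],
    [0, [0.002, -0.0003, 0], [0, 0, 0]],
    [0, [0.002, -0.0002, 0], [0, 0, 0]],
    [0, [0.002, -0.0002, 0], [0, 0, 0]],
    [0, [0.002, 0, 0], [0, 0, 0]],
    [0, [0.002, 0, 0], [0, 0, 0]],
    [0, [0.002, 0, 0], [0, 0, 0]],
    [0, [0.002, 0, 0], [0, 0, 0]],
    [0, [0.002, 0, 0], [0, 0, 0]],
  ],
)

```text
time: 12.8
eef_pos: [0.5743, -0.0393, 0.0343]
tcp_rot: [0.724, 0.69, -0.0, -0.0]
contact_force: [-0.1, -2.1, -0.4]
opening: 0.001
finger_force: 0.7
```

Run:
```python
from h import *
st=get_state(); im=read_camera('wrist')[:,:,::-1]; cv2.imwrite('pics/w5.png',im)
print(st['eef_pos'],st['contact_force'],st['wrist_torque'],st['finger_force'])
```

```text
[ 0.57427043 -0.03928729  0.03433661] [-0.11597569 -2.12119482 -0.42500484] [-0.22162724  0.06803839 -0.00355889] 0.7313265139237046
```

View pics/w5.png

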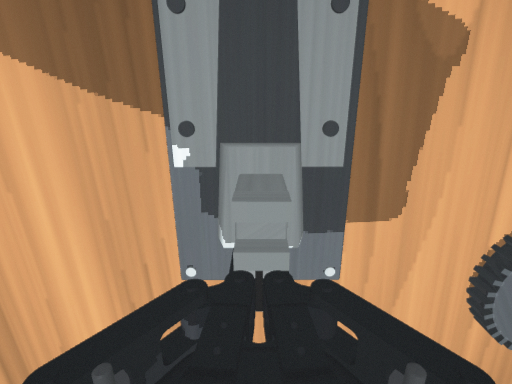

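The nose has entered the mouth (row 143 against the cheek ends at 167) at about 2 N. Continuing the push.

move_arm(
  moves=[
    [0, [0.002, 0, 0], [0, 0, 0]],
    [0, [0.002, 0, 0], [0, 0, 0]],
    [0, [0.002, 0, 0], [0, 0, 0]],
    [0, [0.002, 0, 0], [0, 0, 0]],
    [0, [0.002, 0, 0], [0, 0, 0]],
    [0, [0.002, 0, 0], [0, 0, 0]],
    [0, [0.002, 0, 0], [0, 0, 0]],
    [0, [0.002, 0, 0], [0, 0, 0]],
    [0, [0.002, 0, 0], [0, 0, 0]],
    [0, [0.002, 0, 0], [0, 0, 0]],
  ],
)

```text
time: 13.68
eef_pos: [0.5752, -0.0193, 0.0343]
tcp_rot: [0.724, 0.69, -0.0, -0.0]
contact_force: [-0.5, -1.1, -0.4]
opening: 0.003
finger_force: 0.7
```

move_arm(
  moves=[
    [0, [0.002, 0, 0], [0, 0, 0]],
    [0, [0.002, 0, 0], [0, 0, 0]],
    [0, [0.002, 0, 0], [0, 0, 0]],
    [0, [0.002, 0, 0], [0, 0, 0]],
    [0, [0.002, 0, 0], [0, 0, 0]],
    [0, [0.002, 0, 0], [0, 0, 0]],
    [0, [0.002, 0, 0], [0, 0, 0]],
    [0, [0.001, 0, 0], [0, 0, 0]],
    [0, [0.001, 0, 0], [0, 0, 0]],
    [0, [0.001, 0, 0], [0, 0, 0]],
  ],
)

```text
time: 14.52
eef_pos: [0.5761, -0.0025, 0.0343]
tcp_rot: [0.724, 0.69, -0.0, 0.0]
contact_force: [-0.1, -1.5, -0.3]
opening: -0.002
finger_force: 0.8
```

move_arm(
  moves=[
    [0, [0.002, 0, 0], [0, 0, 0]],
    [0, [0.002, 0, 0], [0, 0, 0]],
    [0, [0.001, 0, 0], [0, 0, 0]],
    [0, [0.001, 0, 0], [0, 0, 0]],
    [0, [0.001, 0, 0], [0, 0, 0]],
    [0, [0.001, 0, 0], [0, 0, 0]],
    [0, [0.001, 0, 0], [0, 0, 0]],
    [0, [0.001, 0, 0], [0, 0, 0]],
    [0, [0, 0, 0], [0, 0, 0]],
    [0, [0, 0, 0], [0, 0, 0]],
  ],
)

```text
time: 15.35
eef_pos: [0.5766, 0.0077, 0.0343]
tcp_rot: [0.724, 0.69, 0.0, -0.0]
contact_force: [1.0, 0.4, 0.2]
opening: 0.001
finger_force: 0.2
```

Run:
```python
from h import *
st=get_state(); im=read_camera('wrist')[:,:,::-1]; cv2.imwrite('pics/w6.png',im)
g=cv2.cvtColor(im,cv2.COLOR_BGR2GRAY).astype(float)
Rw=R.from_quat(st['tcp_rot']).as_matrix(); tool=lambda uv,z:(onz('wrist',uv,z,st)-st['eef_pos'])@Rw
gx=abs(cv2.Sobel(cv2.GaussianBlur(g,(0,0),.8),cv2.CV_64F,1,0))
print(st['eef_pos'],st['contact_force'])
cv2.imwrite('pics/w6c.png',cv2.resize(im[60:260,150:370],(660,600),interpolation=cv2.INTER_CUBIC))
```

```text
[0.57655386 0.00769888 0.0343125 ] [0.96108115 0.42614929 0.22030838]
```

View pics/w6c.png

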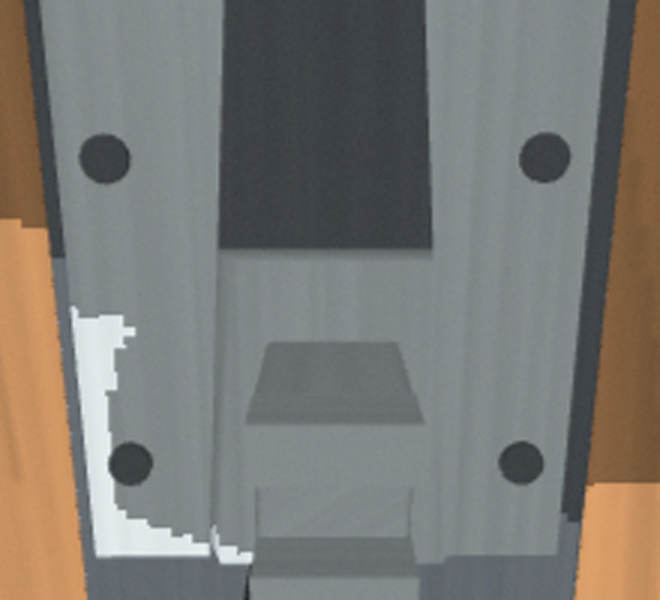

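The foot is now just inside, with its tail flush with the cheek ends. Binding is estimated 8–20 mm ahead, so from here I go in small, felt steps.

move_arm(
  moves=[
    [0, [0.001, 0, 0], [0, 0, 0]],
    [0, [0.001, 0, 0], [0, 0, 0]],
    [0, [0.001, 0, 0], [0, 0, 0]],
    [0, [0.001, 0, 0], [0, 0, 0]],
    [0, [0.001, 0, 0], [0, 0, 0]],
    [0, [0.0005, 0, 0], [0, 0, 0]],
    [0, [0.0005, 0, 0], [0, 0, 0]],
    [0, [0, 0, 0], [0, 0, 0]],
    [0, [0, 0, 0], [0, 0, 0]],
    [0, [0, 0, 0], [0, 0, 0]],
  ],
)

```text
time: 16.23
eef_pos: [0.5768, 0.0136, 0.0343]
tcp_rot: [0.724, 0.69, 0.0, -0.0]
contact_force: [0.3, -0.8, 0.4]
opening: -0.002
finger_force: 0.4
```

move_arm(
  moves=[
    [0, [0.0003, 0, 0], [0, 0, 0]],
    [0, [0.0003, 0, 0], [0, 0, 0]],
    [0, [0.0003, 0, 0], [0, 0, 0]],
    [0, [0.0003, 0, 0], [0, 0, 0]],
    [0, [0.0003, 0, 0], [0, 0, 0]],
    [0, [0.0003, 0, 0], [0, 0, 0]],
    [0, [0.0003, 0, 0], [0, 0, 0]],
    [0, [0.0003, 0, 0], [0, 0, 0]],
    [0, [0.0003, 0, 0], [0, 0, 0]],
    [0, [0.0003, 0, 0], [0, 0, 0]],
  ],
)

```text
time: 17.07
eef_pos: [0.5769, 0.0164, 0.0343]
tcp_rot: [0.724, 0.69, -0.0, -0.0]
contact_force: [-2.0, -2.3, 0.9]
opening: -0.0
finger_force: 1.2
```

move_arm(
  moves=[
    [0, [0.0002, 0, 0], [0, 0, 0]],
    [0, [0.0002, 0, 0], [0, 0, 0]],
    [0, [0.0002, 0, 0], [0, 0, 0]],
    [0, [0.0002, 0, 0], [0, 0, 0]],
    [0, [0.0002, 0, 0], [0, 0, 0]],
    [0, [0.0002, 0, 0], [0, 0, 0]],
    [0, [0.0002, 0, 0], [0, 0, 0]],
    [0, [0.0002, 0, 0], [0, 0, 0]],
    [0, [0.0002, 0, 0], [0, 0, 0]],
    [0, [0.0002, 0, 0], [0, 0, 0]],
  ],
)

```text
time: 17.9
eef_pos: [0.577, 0.0185, 0.0342]
tcp_rot: [0.724, 0.69, -0.0, -0.0]
contact_force: [-2.1, -2.2, 1.3]
opening: 0.002
finger_force: 1.2
```

move_arm(
  moves=[
    [0, [0.0002, 0, 0], [0, 0, 0]],
    [0, [0.0002, 0, 0], [0, 0, 0]],
    [0, [0.0002, 0, 0], [0, 0, 0]],
    [0, [0.0002, 0, 0], [0, 0, 0]],
    [0, [0.0002, 0, 0], [0, 0, 0]],
    [0, [0.0002, 0, 0], [0, 0, 0]],
    [0, [0.0002, 0, 0], [0, 0, 0]],
    [0, [0.0002, 0, 0], [0, 0, 0]],
    [0, [0.0002, 0, 0], [0, 0, 0]],
    [0, [0.0002, 0, 0], [0, 0, 0]],
  ],
)

```text
time: 18.73
eef_pos: [0.5771, 0.0205, 0.0342]
tcp_rot: [0.724, 0.69, -0.0, -0.0]
contact_force: [-1.4, -1.6, -0.4]
opening: -0.001
finger_force: 1.0
```

move_arm(
  moves=[
    [0, [0.0003, 0, 0], [0, 0, 0]],
    [0, [0.0003, 0, 0], [0, 0, 0]],
    [0, [0.0003, 0, 0], [0, 0, 0]],
    [0, [0.0002, 0, 0], [0, 0, 0]],
    [0, [0.0002, 0, 0], [0, 0, 0]],
    [0, [0.0002, 0, 0], [0, 0, 0]],
    [0, [0.0002, 0, 0], [0, 0, 0]],
    [0, [0.0002, 0, 0], [0, 0, 0]],
    [0, [0.0002, 0, 0], [0, 0, 0]],
    [0, [0.0002, 0, 0], [0, 0, 0]],
  ],
)

```text
time: 19.57
eef_pos: [0.5775, 0.0228, 0.0344]
tcp_rot: [0.724, 0.69, 0.0, 0.0]
contact_force: [-1.3, -1.2, -0.5]
opening: 0.003
finger_force: 0.9
```

move_arm(
  moves=[
    [0, [0.0003, 0, 0], [0, 0, 0]],
    [0, [0.0003, 0, 0], [0, 0, 0]],
    [0, [0.0003, 0, 0], [0, 0, 0]],
    [0, [0.0002, 0, 0], [0, 0, 0]],
    [0, [0.0002, 0, 0], [0, 0, 0]],
    [0, [0.0002, 0, 0], [0, 0, 0]],
    [0, [0.0002, 0, 0], [0, 0, 0]],
    [0, [0.0002, 0, 0], [0, 0, 0]],
    [0, [0.0002, 0, 0], [0, 0, 0]],
    [0, [0.0002, 0, 0], [0, 0, 0]],
  ],
)

```text
time: 20.4
eef_pos: [0.5775, 0.025, 0.0344]
tcp_rot: [0.724, 0.69, 0.0, 0.0]
contact_force: [-1.8, -2.2, -0.5]
opening: 0.002
finger_force: 1.0
```

move_arm(
  moves=[
    [0, [0.0003, 0, 0], [0, 0, 0]],
    [0, [0.0003, 0, 0], [0, 0, 0]],
    [0, [0.0003, 0, 0], [0, 0, 0]],
    [0, [0.0002, 0, 0], [0, 0, 0]],
    [0, [0.0002, 0, 0], [0, 0, 0]],
    [0, [0.0002, 0, 0], [0, 0, 0]],
    [0, [0.0002, 0, 0], [0, 0, 0]],
    [0, [0.0002, 0, 0], [0, 0, 0]],
    [0, [0.0002, 0, 0], [0, 0, 0]],
    [0, [0.0002, 0, 0], [0, 0, 0]],
  ],
)

```text
time: 21.23
eef_pos: [0.5775, 0.0273, 0.0344]
tcp_rot: [0.724, 0.69, -0.0, 0.0]
contact_force: [-1.5, -2.6, 0.9]
opening: 0.0
finger_force: 1.3
```

move_arm(
  moves=[
    [0, [0.0003, 0, 0], [0, 0, 0]],
    [0, [0.0003, 0, 0], [0, 0, 0]],
    [0, [0.0003, 0, 0], [0, 0, 0]],
    [0, [0.0002, 0, 0], [0, 0, 0]],
    [0, [0.0002, 0, 0], [0, 0, 0]],
    [0, [0.0002, 0, 0], [0, 0, 0]],
    [0, [0.0002, 0, 0], [0, 0, 0]],
    [0, [0.0002, 0, 0], [0, 0, 0]],
    [0, [0.0002, 0, 0], [0, 0, 0]],
    [0, [0.0002, 0, 0], [0, 0, 0]],
  ],
)

```text
time: 22.07
eef_pos: [0.5776, 0.0297, 0.0343]
tcp_rot: [0.724, 0.69, -0.0, -0.0]
contact_force: [-1.5, -2.1, 0.6]
opening: -0.001
finger_force: 1.2
```

move_arm(
  moves=[
    [0, [0.0003, 0, 0], [0, 0, 0]],
    [0, [0.0003, 0, 0], [0, 0, 0]],
    [0, [0.0003, 0, 0], [0, 0, 0]],
    [0, [0.0002, 0, 0], [0, 0, 0]],
    [0, [0.0002, 0, 0], [0, 0, 0]],
    [0, [0.0002, 0, 0], [0, 0, 0]],
    [0, [0.0002, 0, 0], [0, 0, 0]],
    [0, [0.0002, 0, 0], [0, 0, 0]],
    [0, [0.0002, 0, 0], [0, 0, 0]],
    [0, [0.0002, 0, 0], [0, 0, 0]],
  ],
)

```text
time: 22.9
eef_pos: [0.5777, 0.0307, 0.0343]
tcp_rot: [0.724, 0.69, -0.001, 0.001]
contact_force: [-3.4, -7.4, 1.0]
opening: 0.001
finger_force: 3.9
```

Binding felt. Pressing on slowly.

move_arm(
  moves=[
    [0, [0.0003, 0, 0], [0, 0, 0]],
    [0, [0.0003, 0, 0], [0, 0, 0]],
    [0, [0.0003, 0, 0], [0, 0, 0]],
    [0, [0.0003, 0, 0], [0, 0, 0]],
    [0, [0, 0, 0], [0, 0, 0]],
    [0, [0, 0, 0], [0, 0, 0]],
    [0, [0, 0, 0], [0, 0, 0]],
    [0, [0, 0, 0], [0, 0, 0]],
    [0, [0, 0, 0], [0, 0, 0]],
    [0, [0, 0, 0], [0, 0, 0]],
  ],
)

```text
time: 23.73
eef_pos: [0.5777, 0.0308, 0.0344]
tcp_rot: [0.724, 0.69, -0.002, 0.001]
contact_force: [-3.4, -11.2, 1.6]
opening: -0.001
finger_force: 5.4
```

move_arm(
  moves=[
    [0, [0.0003, -0.0002, 0], [0, 0, 0]],
    [0, [0.0003, -0.0002, 0], [0, 0, 0]],
    [0, [0.0003, -0.0002, 0], [0, 0, 0]],
    [0, [0.0003, -0.0002, 0], [0, 0, 0]],
    [0, [0.0003, 0, 0], [0, 0, 0]],
    [0, [0, 0, 0], [0, 0, 0]],
    [0, [0, 0, 0], [0, 0, 0]],
    [0, [0, 0, 0], [0, 0, 0]],
    [0, [0, 0, 0], [0, 0, 0]],
    [0, [0, 0, 0], [0, 0, 0]],
  ],
)

```text
time: 24.57
eef_pos: [0.5777, 0.0308, 0.0344]
tcp_rot: [0.724, 0.69, -0.002, 0.003]
contact_force: [-1.9, -14.3, -0.9]
opening: -0.001
finger_force: 7.6
```

move_arm(
  moves=[
    [0, [0.0003, -0.0002, 0], [0, 0, 0]],
    [0, [0.0003, -0.0002, 0], [0, 0, 0]],
    [0, [0.0002, -0.0001, 0], [0, 0, 0]],
    [0, [0, 0, 0], [0, 0, 0]],
    [0, [0, 0, 0], [0, 0, 0]],
    [0, [0, 0, 0], [0, 0, 0]],
    [0, [0, 0, 0], [0, 0, 0]],
    [0, [0, 0, 0], [0, 0, 0]],
    [0, [0, 0, 0], [0, 0, 0]],
    [0, [0, 0, 0], [0, 0, 0]],
  ],
)

```text
time: 25.4
eef_pos: [0.5778, 0.0309, 0.0345]
tcp_rot: [0.724, 0.69, -0.002, 0.004]
contact_force: [-1.3, -18.3, -2.0]
opening: 0.001
finger_force: 8.8
```

Pressed home at about 17 N, held with no movement. Backing off straight, then up.

move_arm(
  moves=[
    [0, [-0.001, 0, 0], [0, 0, 0]],
    [0, [-0.001, 0, 0], [0, 0, 0]],
    [0, [-0.002, 0, 0], [0, 0, 0]],
    [0, [-0.004, 0, 0], [0, 0, 0]],
    [0, [-0.006, 0, 0], [0, 0, 0]],
    [0, [-0.008, 0, -0.002], [0, 0, 0]],
    [0, [-0.01, 0, -0.01], [0, 0, 0]],
    [0, [-0.01, 0, -0.02], [0, 0, 0]],
    [0, [-0.005, 0, -0.02], [0, 0, 0]],
    [0, [0, 0, -0.015], [0, 0, 0]],
  ],
)

```text
time: 26.23
eef_pos: [0.5752, -0.0131, 0.1039]
tcp_rot: [0.725, 0.689, 0.001, 0.001]
contact_force: [0.8, -0.3, -0.0]
opening: -0.001
finger_force: 0.0
```

move_arm(
  moves=[
    [0, [0, 0, 0], [0, 0, 0]],
    [0, [0, 0, 0], [0, 0, 0]],
    [0, [0, 0, 0], [0, 0, 0]],
    [0, [0, 0, 0], [0, 0, 0]],
    [0, [0, 0, 0], [0, 0, 0]],
    [0, [0, 0, 0], [0, 0, 0]],
    [0, [0, 0, 0], [0, 0, 0]],
    [0, [0, 0, 0], [0, 0, 0]],
    [0, [0, 0, 0], [0, 0, 0]],
    [0, [0, 0, 0], [0, 0, 0]],
  ],
)

```text
time: 27.07
eef_pos: [0.5743, -0.0114, 0.1012]
tcp_rot: [0.724, 0.69, -0.0, -0.0]
contact_force: [0.5, 0.8, -0.1]
opening: 0.004
finger_force: 0.0
```

Run:
```python
from h import *
st=get_state(); im=read_camera('wrist')[:,:,::-1]; cv2.imwrite('pics/w7.png',im)
g=cv2.GaussianBlur(cv2.cvtColor(im,cv2.COLOR_BGR2GRAY).astype(float),(0,0),.8)
Rw=R.from_quat(st['tcp_rot']).as_matrix(); tool=lambda uv,z:(onz('wrist',uv,z,st)-st['eef_pos'])@Rw
gy=g[5:150,250:268].mean(1); d=np.diff(gy); k=np.argsort(-abs(d))[:6]+5; print(k,d[k-5].round(1))
e=st['eef_pos']; print(e,st['contact_force'],[(r,(onz('wrist',[[259,r+.5]],.028,st)[0]).round(4)) for r in k[:6]])
```

```text
[ 71  70 131  72 129  69] [24.8 22.9 10.5 10.5 -9.   7.6]
[ 0.57431227 -0.01141039  0.1012383 ] [ 0.51005814  0.75798687 -0.09222678] [(np.int64(71), array([0.5785, 0.0873, 0.028 ])), (np.int64(70), array([0.5785, 0.0879, 0.028 ])), (np.int64(131), array([0.5764, 0.0455, 0.028 ])), (np.int64(72), array([0.5784, 0.0866, 0.028 ])), (np.int64(129), array([0.5765, 0.047 , 0.028 ])), (np.int64(69), array([0.5785, 0.0886, 0.028 ]))]
```

The nose edge is at y ≈ 0.0875, matching the 0.088 expected from the pressed position, so it stayed wedged after release.

```bash
python3 -c "
from plant import *
print(sign_off())"
```

```text
the job is handed in; nothing more can be done
None
```

The rest is wedged in the way: it bound about 14 mm ahead of the stand's centre, was pressed home at up to 18 N, held its position after I let go, and was handed in at about 27 s.

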